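# Draw out the straining spoon and hold it over the dish

### The arm

A 7-joint arm with a two-finger parallel gripper is mounted at the origin on the work surface. World frame = base frame: x ahead of the robot, y to its left, z up, the work surface at z = 0. Lengths are in m, angles in rad, forces in N, time in s.
With the tool pointing down it reaches from about 0.4 to 0.75 m from the base axis. Payload 19.5 kg.
Tool frame: the origin (TCP) lies on the centre line of the jaws, within the pads' length; the fingertips stand 11 mm ahead of it and the grasp point (between the pads) lies 8 mm behind it; z points along the fingers, y is the line along which they close (so a half turn about z gives the same grasp; the last joint's range is limited). The gripper opens to 85 mm and grips with 20 to 120 N. Pads are 22 mm wide; open, the fingers measure 114 mm over their backs; the gripper's body (76 mm by 85 mm) begins 54 mm behind the grasp point. The pads swing forward as they close: fully open they stand 13 mm farther back than shut.
Start: joints at [-1.36, 0.707, -0.028, 1.485, 0.022, 0.951, -0.075], TCP at [0.144, 0.557, 0.242] pointing down, gripper open.
Joint ranges: [-2.71, 2.71], [-0.32, 2.16], [-1.57, 1.52], [0, 2.45], [-1.46, 4.6], [0, 2.02], [-2.83, 2.83]. Speed limits (rad/s): [1.89, 1.89, 2.57, 2.57, 3.01, 3.01, 3.01].

### API

Orientations are given as a rotation vector (axis times angle).
In Python, from cell import sense, grab_frame, get_calibration, close_job gives the robot as it stands. The module is installed in compiled form; this text tells all that it offers.
- The arm moves only by the tool send_rows, never from a script. Its argument "motion" is one flat list of numbers, 7 for each row, row after row: the turn, a rotation vector about the tool's x, y, z in rad, then the shift along the tool's x, y, z in mm, then the closure, from 0 (fully open) to 1 (shut). In form: [ax, ay, az, tx, ty, tz, gripper, ax, ay, az, tx, ty, tz, gripper, ...]. A call has exactly 8 rows; each row is the pose to reach, as a shift and turn from the pose commanded when the call began, along the tool's axes at that moment; what a row does not reach only later rows make up. A row lasts 1/12 s, in which the tool goes at most 41.7 mm and 7.16 degrees, less where a joint would pass 70% of its speed; a pose out of reach is approached as far as the arm can. A call with a gripper value outside its range is refused whole. The fingers move at their own pace and stop on an object; "squeeze" is the grip in N (left out, the last holds). Time passes only in rows, so rows that repeat a pose let the fingers close, or fill a call up. It gives the time, the measured TCP pose, the force, the opening and the grip force at its end, in the units of the state.
- sense(): the state, without advancing time (a new reading comes with each control period).
- grab_frame(name): name is "scene" or "top"; returns the picture (400x640x3 uint8, red, green, blue); there is no depth.
- get_calibration(name): a dict with "fx", "fy", "cx", "cy" (pixels), "rvec" (rotation vector, rad) and "tvec" (3), from world to camera coordinates, as OpenCV has them. Camera axes: x right, y down, z forward; pixel columns grow to the right and rows downward; lengths in m; the calibration is good to about 2 mm. A picture is of the moment at which its call begins. get_calibration takes no time and is no camera call.
- close_job(): hands the job in; it is judged then, once.
The state is a dict: "t": time; "q": joint angles; "qd": joint speeds; "joint_efforts": joint torques, N m; "tool_pos": TCP position; "eef_rot": TCP orientation; "ft_force": force on the tool from outside, world axes, zero at the start; "moment": the same for the moment, N m; "finger_gap": opening from 0.0 (shut) to 1.0 (fully open); "grasp_force": force on a finger pad.
Only numpy, scipy, OpenCV 4.12 (cv2) and the standard library are available. Lean on these libraries where they do the work, as an engineer would, in place of code of your own. Each camera call takes 0.05 s, during which the arm holds its last target. There are 200 camera calls.

### The job

Take the straining spoon's telescopic handle by its grip, gently because the thin grip must not be squeezed hard or yanked, press in the release button on its side, and keeping it pressed pull the spoon out past the first stop to the second stop, so that its bowl hangs over the square glass dish. A spring draws it back, so finish while still holding the grip there, fully drawn out. Leave the dish and everything else on the table where it is.

Things in the scene. Friction and masses are not known exactly. Their poses are not given: they have to be found in the camera images.
- stand: Draining stand, fixed: dark flat foot 150 x 100 x 14 mm, short steel column, and on it a level steel barrel 26 mm in diameter (collars up to 38 mm), its axis 115 mm above the table. Origin on the table; the barrel runs along the stand's x axis from -118 to +55 mm. The spoon's handle draws out of its front end, level, along the stand's +x axis.
- grip (a point): Centre of the black grip on the moving handle, 115 mm up, 85 mm along the stand's +x from its origin when home, 185 mm at the second stop; axes as the stand's. Grip block 40 mm long (x), 26 wide (y), 36 high, with an end shoulder 8 mm long, 42 wide, 36 high at each end (40 mm clear between). Grip it across y between the shoulders, one finger on the button, each pressing less than 40 N.
- button_face (a point): Middle of the outer face of the release button on the grip's +y side: a flat steel key 20 mm long (x) and 22 mm high, 6 mm proud of the grip's side when out (19 mm from the handle's axis), 1 mm proud when fully in. Closing one finger on it and the other on the far side presses it.
- button (a joint): Travel of the release button, m: 0 out, 0.005 fully in; the catch is free from about 0.0035. Its spring takes 2 N to start and 4.5 N to push fully in; it springs out when let go.
- spoon (a joint): How far the handle is drawn out, m: 0 home (caught), 0.045 first stop (catches there if the button is not kept in), 0.100 second stop (rigid end of travel, no catch: let go and a spring draws the handle back). The spring pulls back with 3 N at home, 5 N at the second stop; friction 0.6 N.
- bowl (a point): Centre of the rim of the spoon's round perforated steel bowl, 62 mm in diameter and 20 mm deep, rim upward, 85 mm along +x from the grip's centre, moving with it.
- dish: Empty square glass dish, loose, 130 x 130 x 40 mm, walls 5 mm, 0.55 kg. Origin at the centre of its underside. It stands under the place that the bowl reaches at the second stop, clear of the bowl by more than 50 mm in height.
- pitcher: Bystander: white ceramic pitcher with a handle, loose, about 112 mm across (handle out to 95 mm from its axis) and 180 mm high. Origin at the centre of its underside.
- tumbler: Bystander: glass tumbler, loose, 72 mm in diameter, 100 mm high. Origin at the centre of its underside.
- lever_tip (a point): Bystander: tip of the hinged lever of the orange enamel citrus press (fixed, foot 170 x 150 mm, 280 mm high).
- door_grip (a point): Bystander: pull of the half-open sliding door of the plastic caddy (fixed, 100 x 170 x 120 mm).
There are look-alikes about, which are no part of the job. Leave any blue look-alike of the dish alone.

How it is judged:
By the outcome, as a careful person would: the job done as asked, in the order asked, and still so for the second after the job is handed in, while the arm keeps its last pose, push and grip.
It also fails if it takes over 35 s, if anything falls off the work surface, if the arm or the gripper's body presses on something with over 40 N, if the wrist force passes 120 N, or if a joint passes its speed limit or range.

## Working session

There is one attempt and no reset: what is moved stays moved. The work goes in short steps, Python scripts to look and compute and a tool call to move; the robot and the scene stay as the last step left them, time stands still between calls to the robot, and variables do not carry over. Pictures are saved under pics/ and viewed, at most 10 in all, crops included, and the job is handed in when it is done.

Besides the shell and the picture viewer there is one more tool, called after "Call:" as name(argument=value, ...) on one line, values as JSON. send_rows: Moves the arm, as the interface text tells. Its arguments: {"type":"object","properties":{"motion":{"type":"array"},"squeeze":{"type":"number"}},"required":["motion"]}

```bash
mkdir -p pics; python3 - <<'E'
from cell import *
import cv2
for n in("scene","top"):
    cv2.imwrite(f"pics/{n}0.png",grab_frame(n)[:,:,::-1]); print(get_calibration(n))
print(sense())
E
```

```text
{'fx': 428.66323077218027, 'fy': 428.66323077218027, 'cx': 325.27403843406, 'cy': 202.88666943740978, 'rvec': array([ 2.18523872,  0.99040472, -0.41842819]), 'tvec': array([-0.24384713, -0.22642267,  1.71867041])}
{'fx': 430.3899309369909, 'fy': 430.3899309369909, 'cx': 315.13938909157133, 'cy': 199.70113802152392, 'rvec': array([ 2.16346036, -2.14391919,  0.14535729]), 'tvec': array([-0.13532646,  0.53337066,  1.30315513])}
{'t': 0.1, 'q': array([-1.3597215 ,  0.70698977, -0.02758154,  1.48493468,  0.02199287,
        0.95089135, -0.07552954]), 'qd': array([ 2.33761906e-03, -5.88572753e-04,  1.27520937e-03, -4.20373593e-04,
       -5.14425542e-04, -2.53802777e-03,  3.74035013e-05]), 'joint_efforts': array([ 1.56614868e-03, -8.84296703e+01,  1.23676982e+00, -2.36457396e+01,
        1.70791859e-02,  4.93709333e-03, -6.84210320e-06]), 'tool_pos': array([0.14376298, 0.55651797, 0.24190794]), 'eef_rot': array([-3.96088479e-01, -3.11644999e+00,  1.44195649e-03]), 'ft_force': array([ 0.52144811,  0.36133007, -0.19381057]), 'moment': array([ 0.02848616, -0.01410366, -0.01422055]), 'grasp_force': 0.0, 'finger_gap': 1.0001546189494337}
```

View pics/scene0.png

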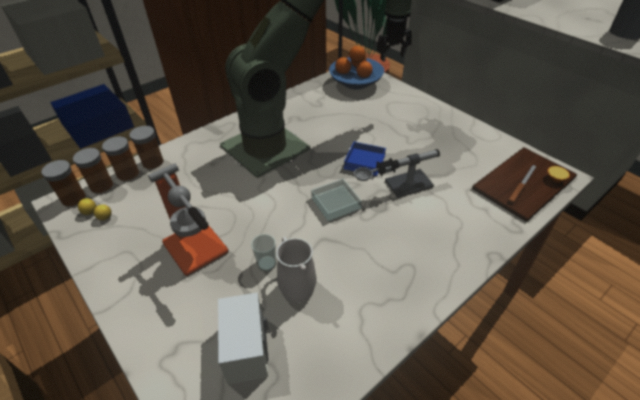

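View pics/top0.png

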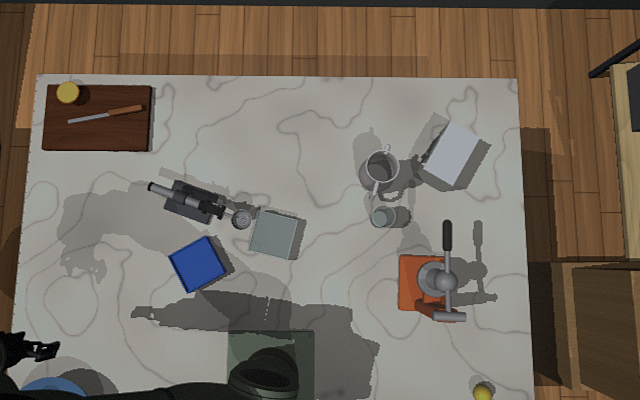

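The scene picture shows the stand at (408,172), the grip near (385,167), the glass dish at (335,200), and the blue look-alike at (365,158). The top picture shows the barrel from (152,186) to about (215,205), the grip near (222,210), the bowl at (241,219), the glass dish at (275,233) and the blue dish at (198,264). Next I'll take close crops.

```bash
python3 - <<'E'
import cv2
a=cv2.imread("pics/top0.png")[160:280,140:310]
b=cv2.imread("pics/scene0.png")[135:225,300:450]
cv2.imwrite("pics/c1.png",cv2.resize(a,(765,540),interpolation=cv2.INTER_CUBIC))
cv2.imwrite("pics/c2.png",cv2.resize(b,(750,450),interpolation=cv2.INTER_CUBIC))
E
```

```text
(no output)
```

View pics/c1.png

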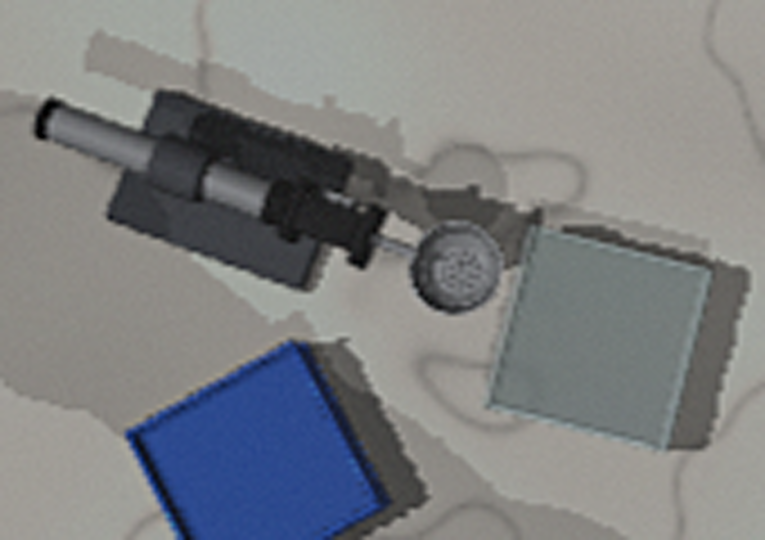

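View pics/c2.png

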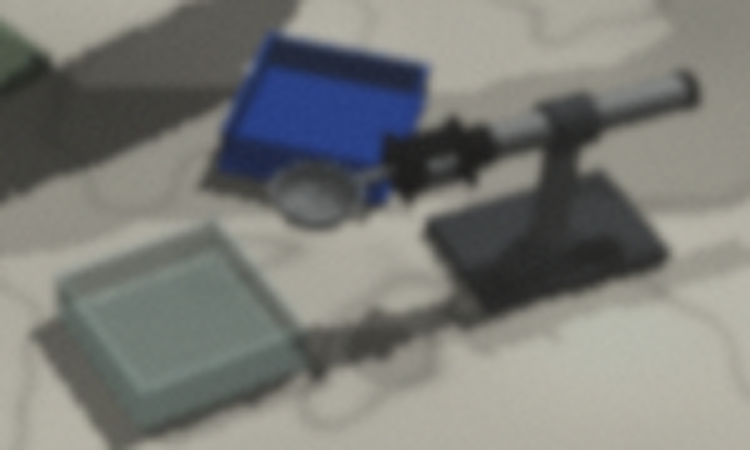

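The top crop shows the barrel's rear cap at (44,118), the grip from about (287,210) to (370,236), and the bowl at (457,267). The scene crop shows the steel button at (443,162) between the black shoulders, the bowl rim at (317,188), and the barrel's rear end at (690,88). There is only one telescopic handle. The only thing that could be confused is the blue dish, at top pixel (198,264), versus the glass dish at (275,233). I'll fit the stand pose from these points.

```bash
cat > h.py <<'E'
import numpy as np,cv2
from cell import *
from scipy.optimize import least_squares
from scipy.spatial.transform import Rotation as R
def proj(n,P):
    c=get_calibration(n);K=np.array([[c['fx'],0,c['cx']],[0,c['fy'],c['cy']],[0,0,1]])
    return cv2.projectPoints(np.float64(P).reshape(-1,1,3),c['rvec'],c['tvec'],K,None)[0][:,0]
def w(p,L):
    c,s=np.cos(p[2]),np.sin(p[2]); L=np.float64(L)
    return np.c_[p[0]+c*L[:,0]-s*L[:,1],p[1]+s*L[:,0]+c*L[:,1],L[:,2]]
E
python3 - <<'E'
from h import *
T=lambda u:np.array(u)/4.5+[140,160]-.4
S=lambda u:np.array(u)/5+[300,135]-.4
LT=[[-.118,0,.115],[.170,0,.115],[.113,.021,.133],[.113,-.021,.133],[.085,0,.133]]
UT=T([[42,118],[457,267],[385,207],[360,266],[332,221]])
LS=[[-.118,0,.115],[.170,0,.115],[.085,.019,.115]]
US=S([[690,88],[316,188],[443,162]])
f=lambda p:np.r_[(proj("top",w(p,LT))-UT).ravel(),(proj("scene",w(p,LS))-US).ravel()]
r=least_squares(f,[.4,.3,-1.9],loss='soft_l1');p=r.x
print(p,np.degrees(p[2]));print(f(p).reshape(-1,2).round(2))
print("grip",w(p,[[.085,0,.115],[.185,0,.115]]))
s=sense();Rt=R.from_rotvec(s['eef_rot']);print(Rt.as_matrix().round(3))
E
```

```text
[ 0.52111297  0.24427383 -1.90843998] -109.3455562931035
[[ 0.69  0.12]
 [ 0.07  0.28]
 [-0.83 -0.5 ]
 [-0.65  0.08]
 [-0.81 -0.07]
 [-0.52  0.11]
 [-0.33  0.61]
 [-0.3   2.95]]
grip [[0.49295547 0.16407311 0.115     ]
 [0.459829   0.06971932 0.115     ]]
[[-0.968  0.25  -0.   ]
 [ 0.25   0.968 -0.001]
 [-0.    -0.001 -1.   ]]
```

The button is 3 px off in the scene view, so I'll check the fit with an overlay.

```bash
python3 - <<'E'
from h import *
p=[.5211,.2443,-1.9084]
def box(x0,x1,y0,y1,z0,z1):
    V=w(p,[[x,y,z] for x in(x0,x1) for y in(y0,y1) for z in(z0,z1)]);return V,[(0,1),(0,2),(0,4),(1,3),(1,5),(2,3),(2,6),(3,7),(4,5),(4,6),(5,7),(6,7)]
B=[(box(.057,.065,-.021,.021,.097,.133),(0,255,255)),(box(.105,.113,-.021,.021,.097,.133),(0,255,255)),(box(.075,.095,.013,.019,.104,.126),(0,0,255)),(box(-.075,.075,-.05,.05,0,.014),(0,255,0))]
out=[]
for n,o,k,W,H in(("top",(170,175),8,92,37),("scene",(345,140),8,92,37)):
    im=cv2.imread(f"pics/{n}0.png")[o[1]:o[1]+H,o[0]:o[0]+W]
    im=cv2.resize(im,None,fx=k,fy=k,interpolation=cv2.INTER_CUBIC)
    for (V,E),c in B:
        q=((proj(n,V)-o+.5)*k).round().astype(int)
        for a,b in E: cv2.line(im,tuple(map(int,q[a])),tuple(map(int,q[b])),c,1)
    out.append(im)
cv2.imwrite("pics/ov.png",np.vstack(out))
E
```

```text
(no output)
```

View pics/ov.png

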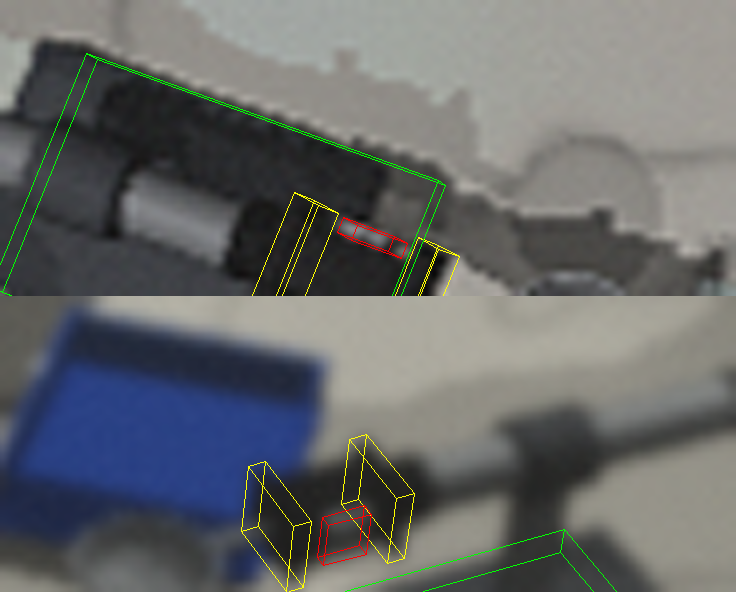

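The overlay matches in the top view: the shoulders and button coincide. It is within about 2 px in the scene view. The grip is at about (0.493, 0.164) with yaw -109.3°. I'll move above it in two calls, turning about +94.8° about tool z.

Call:
send_rows(motion=[0,0,0.06,-15,-10,0,0,0,0,0.16,-40,-27,0,0,0,0,0.27,-68,-46,0,0,0,0,0.38,-96,-65,0,0,0,0,0.49,-124,-84,0,0,0,0,0.6,-152,-103,0,0,0,0,0.71,-180,-121,0,0,0,0,0.82,-208,-140,0,0], squeeze=20)

```text
t: 0.77
tool_pos: [0.3109, 0.3678, 0.2423]
eef_rot: [-1.613, -2.696, 0.0]
ft_force: [-0.1, 0.7, 0.4]
finger_gap: 0.997
grasp_force: 0.0
```

```bash
cat >> h.py <<'E'
def delta(g,yaw,p=None):
    """tool-axes shift (mm) and turn to TCP target g with tool y along yaw"""
    s=sense();Rt=R.from_rotvec(s['eef_rot'])
    y=np.array([np.cos(yaw),np.sin(yaw),0]);z=np.array([0,0,-1.]);T=R.from_matrix(np.c_[np.cross(y,z),y,z])
    print("t",s['t'].__round__(2),"pos",s['tool_pos'].round(4),"turn",(Rt.inv()*T).as_rotvec().round(4),"shift",(Rt.inv().apply(np.array(g)-s['tool_pos'])*1000).round(1),"F",s['ft_force'].round(1),"gap",round(s['finger_gap'],3),"gf",round(s['grasp_force'],1))
E
python3 -c "
from h import *
delta([.493,.164,.2],-1.9084+np.pi/2)"
```

```text
t 0.77 pos [0.3109 0.3678 0.2423] turn [-1.000e-04  1.000e-04  8.303e-01] shift [-265.7   64.    42.3] F [-0.1  0.7  0.4] gap 0.997 gf 0.0
```

Call:
send_rows(motion=[0,0,0.11,-35,8,5,0,0,0,0.22,-70,16,10,0,0,0,0.33,-105,25,15,0,0,0,0.44,-140,33,20,0,0,0,0.55,-175,42,25,0,0,0,0.66,-210,50,30,0,0,0,0.75,-240,58,34,0,0,0,0.82,-260,63,40,0])

```text
t: 1.43
tool_pos: [0.4915, 0.168, 0.2021]
eef_rot: [2.555, 1.827, 0.0]
ft_force: [-0.1, 0.5, -0.2]
finger_gap: 0.999
grasp_force: 0.0
```

Call:
send_rows(motion=[0,0,0,0,0,0,0,0,0,0,0,0,0,0,0,0,0,0,0,0,0,0,0,0,0,0,0,0,0,0,0,0,0,0,0,0,0,0,0,0,0,0,0,0,0,0,0,0,0,0,0,0,0,0,0,0])

```text
t: 2.1
tool_pos: [0.4896, 0.171, 0.2024]
eef_rot: [2.548, 1.837, 0.0]
ft_force: [-0.2, -0.4, -0.0]
finger_gap: 1.001
grasp_force: 0.0
```

```bash
python3 -c "
from h import *
delta([.493,.164,.107],-1.9084+np.pi/2)
out=[]
for n,o in(('top',(160,165)),('scene',(330,110))):
    im=grab_frame(n)[:,:,::-1]; cv2.imwrite(f'pics/{n}1.png',im)
    out.append(cv2.resize(im[o[1]:o[1]+75,o[0]:o[0]+100],None,fx=4,fy=4,interpolation=2) if 0 else cv2.resize(im[o[1]:o[1]+75,o[0]:o[0]+100],(800//2*2,600))[:, :])
cv2.imwrite('pics/ap.png',cv2.resize(np.hstack(out),(800,300)))
"
```

```text
t 2.1 pos [0.4896 0.171  0.2024] turn [ 0.0001 -0.      0.0161] shift [-5.6  5.4 95.4] F [-0.2 -0.4 -0. ] gap 1.001 gf 0.0
```

View pics/ap.png

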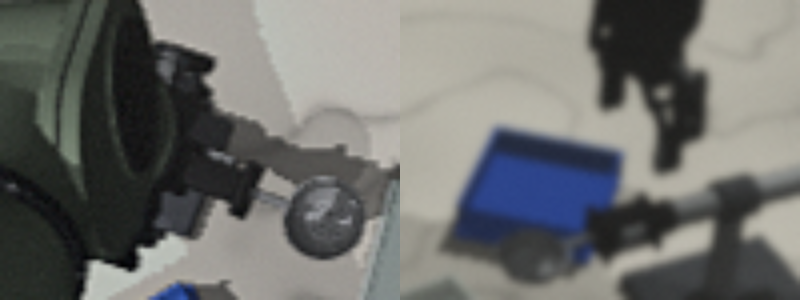

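The gripper is above the grip. In the left panel the front shoulder is at about (240,190), and in the right panel the grip is at (630,225). I'll correct the lateral error and descend.

Call:
send_rows(motion=[0,0,0.016,-5.5,5.5,5,0,0,0,0.016,-5.5,5.5,18,0,0,0,0.016,-5.5,5.5,34,0,0,0,0.016,-5.5,5.5,50,0,0,0,0.016,-5.5,5.5,66,0,0,0,0.016,-5.5,5.5,80,0,0,0,0.016,-5.5,5.5,90,0,0,0,0.016,-5.5,5.5,95,0])

```text
t: 2.87
tool_pos: [0.493, 0.1632, 0.106]
eef_rot: [-2.564, -1.815, 0.002]
ft_force: [0.5, 0.3, 0.0]
finger_gap: 1.003
grasp_force: 0.0
```

```bash
python3 -c "
from h import *
delta([.493,.164,.107],-1.9084+np.pi/2)
out=[]
for n,o in(('top',(170,170)),('scene',(340,125))):
    im=grab_frame(n)[:,:,::-1]; cv2.imwrite(f'pics/{n}2.png',im)
    out.append(cv2.resize(im[o[1]:o[1]+60,o[0]:o[0]+80],None,fx=5,fy=5,interpolation=2))
cv2.imwrite('pics/ap2.png',np.hstack(out))
"
```

```text
t 2.87 pos [0.493  0.1632 0.106 ] turn [-0.0009  0.0011 -0.0013] shift [ 0.7 -0.3 -1. ] F [0.5 0.3 0. ] gap 1.003 gf 0.0
```

View pics/ap2.png

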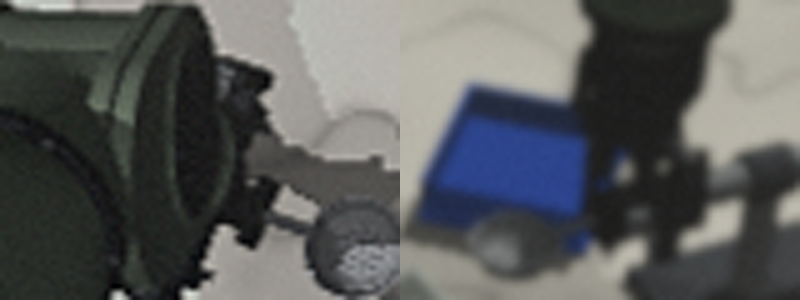

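```bash
python3 -c "
from h import *
p=[.5211,.2443,-1.9084]
q=proj('scene',w(p,[[.085,.050,.108],[.085,.05,.14],[.085,.019,.115],[.061,.021,.133],[.109,.021,.133]]))
print(((q-[340,125]+.5)*5+[400,0]).round())
"
```

```text
[[663. 264.]
 [668. 227.]
 [642. 227.]
 [678. 200.]
 [614. 217.]]
```

The finger's tip sits where the model predicts, in the middle between the shoulders. I'll close gently.

Call:
send_rows(motion=[0,0,0,0,0,0,0.3,0,0,0,0,0,0,0.45,0,0,0,0,0,0,0.52,0,0,0,0,0,0,0.56,0,0,0,0,0,0,0.6,0,0,0,0,0,0,0.63,0,0,0,0,0,0,0.65,0,0,0,0,0,0,0.67], squeeze=20)

```text
t: 3.63
tool_pos: [0.4927, 0.1641, 0.1075]
eef_rot: [-2.563, -1.816, 0.001]
ft_force: [-4.0, 1.1, 7.7]
finger_gap: 0.328
grasp_force: 5.9
```

Call:
send_rows(motion=[0,0,0,0,0,0,0.68,0,0,0,0,0,0,0.69,0,0,0,0,0,0,0.7,0,0,0,0,0,0,0.72,0,0,0,0,0,0,0.75,0,0,0,0,0,0,0.8,0,0,0,0,0,0,0.9,0,0,0,0,0,0,1])

```text
t: 4.3
tool_pos: [0.492, 0.1643, 0.1075]
eef_rot: [-2.561, -1.816, 0.002]
ft_force: [-8.9, 2.5, 13.9]
finger_gap: 0.315
grasp_force: 19.3
```

```bash
python3 -c "
from h import *
delta([.493,.164,.107],-1.9084+np.pi/2);print(sense()['moment'])"
```

```text
t 4.3 pos [0.492  0.1643 0.1075] turn [-0.0025  0.0002  0.    ] shift [0.  1.  0.5] F [-8.9  2.5 13.9] gap 0.315 gf 19.3
[ 0.52825731  1.66883137 -0.13599335]
```

The gap is about 27–28 mm with a pad force of 19 N, so the button is in. I'll relieve the side load a little and pull along tool -x.

Call:
send_rows(motion=[0,0,0,0,-0.5,-0.5,1,0,0,0,0,-1,-1,1,0,0,0,-2,-1,-1,1,0,0,0,-5,-1,-1,1,0,0,0,-10,-1,-1,1,0,0,0,-15,-1,-1,1,0,0,0,-20,-1,-1,1,0,0,0,-25,-1,-1,1])

```text
t: 4.97
tool_pos: [0.4833, 0.14, 0.1078]
eef_rot: [-2.563, -1.816, 0.002]
ft_force: [1.1, 3.9, -27.0]
finger_gap: 0.308
grasp_force: 22.7
```

```bash
python3 -c "
from h import *
delta([.4598,.0697,.107],-1.9084+np.pi/2)"
```

```text
t 4.97 pos [0.4833 0.14   0.1078] turn [-0.0012  0.0008 -0.0005] shift [-74.1   1.2   0.9] F [  1.1   3.9 -27. ] gap 0.308 gf 22.7
```

The handle is drawing out with about 4 N of spring pull. I'll undo part of the z change and continue.

Call:
send_rows(motion=[0,0,0,-5,0,0.4,1,0,0,0,-11,0,0.7,1,0,0,0,-17,0,0.7,1,0,0,0,-23,0,0.7,1,0,0,0,-29,0,0.7,1,0,0,0,-35,0,0.7,1,0,0,0,-41,0,0.7,1,0,0,0,-46,0,0.7,1])

```text
t: 5.63
tool_pos: [0.4679, 0.0968, 0.1077]
eef_rot: [-2.563, -1.816, 0.001]
ft_force: [-3.2, 7.1, -13.4]
finger_gap: 0.31
grasp_force: 24.9
```

```bash
python3 -c "
from h import *
delta([.4598,.0697,.107],-1.9084+np.pi/2)"
```

```text
t 5.63 pos [0.4679 0.0968 0.1077] turn [-0.0012  0.     -0.0004] shift [-28.2   1.3   0.7] F [ -3.2   7.1 -13.4] gap 0.31 gf 24.9
```

Call:
send_rows(motion=[0,0,0,-4,-0.2,0.2,1,0,0,0,-8,-0.2,0.3,1,0,0,0,-12,-0.2,0.3,1,0,0,0,-16,-0.2,0.3,1,0,0,0,-19,-0.2,0.3,1,0,0,0,-22,-0.2,0.3,1,0,0,0,-24,-0.2,0.3,1,0,0,0,-25,-0.2,0.3,1])

```text
t: 6.3
tool_pos: [0.4596, 0.0734, 0.1077]
eef_rot: [-2.563, -1.816, 0.0]
ft_force: [-3.1, 6.9, -5.6]
finger_gap: 0.31
grasp_force: 25.4
```

```bash
python3 -c "
from h import *
delta([.4598,.0697,.107],-1.9084+np.pi/2)"
```

```text
t 6.3 pos [0.4596 0.0734 0.1077] turn [-0.0008 -0.0003 -0.0005] shift [-3.5  1.4  0.7] F [-3.1  6.9 -5.6] gap 0.31 gf 25.4
```

Drawn about 96.5 mm. I'll creep to the rigid stop.

Call:
send_rows(motion=[0,0,0,-0.5,0,0,1,0,0,0,-1,0,0,1,0,0,0,-1.5,0,0,1,0,0,0,-2,0,0,1,0,0,0,-2.5,0,0,1,0,0,0,-3,0,0,1,0,0,0,-3.2,0,0,1,0,0,0,-3.2,0,0,1])

```text
t: 6.97
tool_pos: [0.4586, 0.0706, 0.1077]
eef_rot: [-2.563, -1.816, 0.0]
ft_force: [-2.0, 6.3, -6.5]
finger_gap: 0.309
grasp_force: 25.5
```

```bash
python3 -c "
from h import *
delta([.4598,.0697,.107],-1.9084+np.pi/2)"
```

```text
t 6.97 pos [0.4586 0.0706 0.1077] turn [-0.0008 -0.0003 -0.0003] shift [-0.5  1.4  0.7] F [-2.   6.3 -6.5] gap 0.309 gf 25.5
```

Call:
send_rows(motion=[0,0,0,-0.3,0,0,1,0,0,0,-0.5,0,0,1,0,0,0,-0.7,0,0,1,0,0,0,-0.9,0,0,1,0,0,0,-1.1,0,0,1,0,0,0,-1.2,0,0,1,0,0,0,-1.2,0,0,1,0,0,0,-1.2,0,0,1])

```text
t: 7.63
tool_pos: [0.4584, 0.0701, 0.1077]
eef_rot: [-2.562, -1.816, -0.001]
ft_force: [-1.5, 10.9, -6.8]
finger_gap: 0.309
grasp_force: 25.4
```

Call:
send_rows(motion=[0,0,0,-0.1,0,0,1,0,0,0,-0.2,0,0,1,0,0,0,-0.3,0,0,1,0,0,0,-0.4,0,0,1,0,0,0,-0.4,0,0,1,0,0,0,-0.4,0,0,1,0,0,0,-0.4,0,0,1,0,0,0,-0.4,0,0,1])

```text
t: 8.3
tool_pos: [0.4584, 0.07, 0.1077]
eef_rot: [-2.561, -1.817, -0.001]
ft_force: [-1.0, 13.8, -6.9]
finger_gap: 0.311
grasp_force: 25.3
```

```bash
python3 -c "
from h import *
delta([.4598,.0697,.107],-1.9084+np.pi/2)
out=[]
for n,o in(('top',(190,180)),('scene',(300,125))):
    im=grab_frame(n)[:,:,::-1]
    out.append(cv2.resize(im[o[1]:o[1]+100,o[0]:o[0]+130],None,fx=3,fy=3,interpolation=2))
cv2.imwrite('pics/end.png',np.hstack(out))
"
```

```text
t 8.3 pos [0.4584 0.07   0.1077] turn [-0.0006 -0.0016  0.0006] shift [0.2 1.4 0.7] F [-1.  13.8 -6.9] gap 0.311 gf 25.3
```

View pics/end.png

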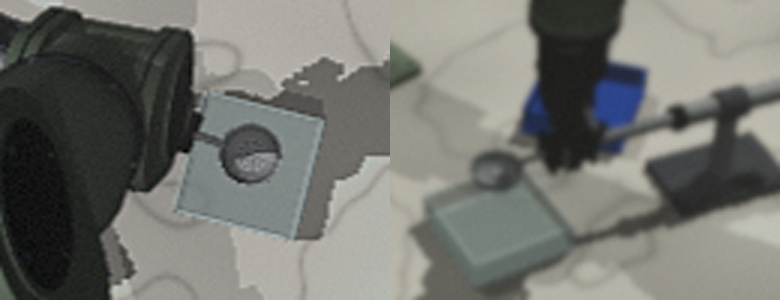

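The bowl hangs over the glass dish, at (250,155) in the left panel. Position has stopped advancing while force rises to about 13 N against the rigid stop, and the pads are at about 25 N. The other objects are in place, so I'm handing in.

```bash
python3 -c "
from cell import close_job
print(close_job())"
```

```text
the job is handed in; nothing more can be done
None
```

I drew the spoon out to the second stop with the button held in and handed the job in at 8.3 s, still holding the grip (about 25 N on the pads) with the bowl over the glass dish; nothing else looked moved in the last picture, and no verdict came back.

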